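Start the dishwasher: tap three keys in order

TASK

Get the dishwasher going: with the fingertips, gently press down the blue key on the detergent doser, then the green key on the rinse-aid doser, then the yellow start key on the console, each most of the way down so that it stays down, and move clear. Do not press the red drain key, and do not lift or push about the dosers or any of the other things on the table.

Things in the scene. Friction and masses are not known exactly. Their poses are not given: they have to be found in the camera images.
- blue_doser: the detergent doser: a loose white box with a blue band round its foot, 76 (x) x 120 (y) x 60 (z) mm, about 0.9 kg, standing on the table. Origin: centre of its underside; z up. One round blue key stands in the middle of its top.
- blue_key (a joint): travel of the blue key on the blue doser, m: 0 = up, 0.014 = fully down. It moves straight down; the push it needs grows from about 4 N at the top to 7 N at the bottom, where it meets a hard stop. Its friction holds it where it is left. It counts as pressed from 0.005 on; aim for about 0.010.
- blue_key_top (a point): centre of the top face of the blue key, which moves down with it. The key is a cylinder 34 mm across; its top stands 18 mm above the doser's top (78 mm above the table) when up and 4 mm when fully down.
- green_doser: the rinse-aid doser: a loose white box with a green band round its foot, 76 (x) x 120 (y) x 60 (z) mm, about 0.9 kg, standing on the table. Origin: centre of its underside; z up. One round green key stands in the middle of its top.
- green_key (a joint): travel of the green key on the green doser, m: 0 = up, 0.014 = fully down. It moves straight down; the push it needs grows from about 4 N at the top to 7 N at the bottom, where it meets a hard stop. Its friction holds it where it is left. It counts as pressed from 0.005 on; aim for about 0.010.
- green_key_top (a point): centre of the top face of the green key, which moves down with it. The key is a cylinder 34 mm across; its top stands 18 mm above the doser's top (78 mm above the table) when up and 4 mm when fully down.
- start_switch: black square switch box, 64 x 64 x 15 mm, fixed on top of the console and carrying the round yellow start key. Origin: centre of its underside, on the console's top, 50 mm above the table; z up. The two switch boxes stand side by side, 110 mm apart, either way round. The console is a fixed grey box 100 x 230 x 50 mm.
- start_key (a joint): travel of the yellow start key, m: 0 = up, 0.014 = fully down. It moves straight down; the push it needs grows from about 4 N at the top to 7 N at the bottom, where it meets a hard stop. Its friction holds it where it is left. It counts as pressed from 0.005 on; aim for about 0.010.
- start_key_top (a point): centre of the top face of the yellow start key, which moves down with it. A cylinder 34 mm across; its top stands 18 mm above its switch box (83 mm above the table) when up and 4 mm when fully down.
- drain_switch: black square switch box, 64 x 64 x 15 mm, fixed on top of the console and carrying the round red drain key. Origin: centre of its underside, on the console's top, 50 mm above the table; z up. The two switch boxes stand side by side, 110 mm apart, either way round. The console is a fixed grey box 100 x 230 x 50 mm.
- drain_key (a joint): travel of the red drain key, m: 0 = up, 0.014 = fully down. It moves straight down; the push it needs grows from about 4 N at the top to 7 N at the bottom, where it meets a hard stop. Its friction holds it where it is left. It must stay up.
- drain_key_top (a point): centre of the top face of the red drain key, which moves down with it. A cylinder 34 mm across; its top stands 18 mm above its switch box (83 mm above the table) when up and 4 mm when fully down.
- mug: bystander, loose: white mug, 80 mm across, 90 mm high, handle on its +y side. Origin: centre of its underside. To be left alone.
- tumbler: bystander, loose: green glass tumbler, 72 mm across, 95 mm high. Origin: centre of its underside. To be left alone.
- bowl: bystander, loose: blue bowl, 110 mm across, 50 mm high. Origin: centre of its underside. To be left alone.
- brush: bystander, loose: washing-up brush with a wooden handle, lying along its x axis, handle to -x. Origin: centre of its underside. To be left alone.
- bottle: bystander, loose: amber bottle, 66 mm across, 170 mm high. Origin: centre of its underside. To be left alone.
- cutlery_pot: bystander, loose: grey open pot, 100 mm across, 115 mm high. Origin: centre of its underside. To be left alone.
Mind the look-alikes: they are no part of the job. Leave any pink or purple look-alike of the blue_doser alone.

How it is judged:
By the outcome, as a careful person would: the job done as asked, in the order asked, and still so for the second after the job is handed in, with the robot touching nothing.
It also fails if it takes over 51 s, if anything falls off the work surface, if the arm or the gripper's body presses on something with over 40 N, if the wrist force passes 120 N, or if a joint passes its speed limit or range.

ROBOT

A 7-joint arm with a two-finger parallel gripper is mounted at the origin on the work surface. World frame = base frame: x ahead of the robot, y to its left, z up, the work surface at z = 0. Lengths are in m, angles in rad, forces in N, time in s.
With the tool pointing down it reaches from about 0.35 to 0.9 m from the base axis. Payload 8.1 kg.
Tool frame: the origin (TCP) lies at the very end of the fingers, on their centre line; the grasp point (between the pads) lies 19 mm behind it; z points along the fingers, y is the line along which they close (so a half turn about z gives the same grasp; the last joint's range is limited). The gripper opens to 92 mm and grips with 3 to 60 N. Pads are 19 mm wide; open, the fingers measure 130 mm over their backs; the gripper's body (75 mm by 190 mm) begins 47 mm behind the grasp point.
Start: joints at [1.023, 0.434, 0.025, 1.573, -0.012, 1.134, -0.075], TCP at [0.269, -0.564, 0.227] pointing down, gripper open.
Joint ranges: [-2.62, 2.62], [-0.44, 2.09], [-1.27, 1.32], [0.08, 2.57], [-1.32, 4.46], [0.12, 2], [-2.74, 2.74]. Speed limits (rad/s): [2.22, 2.22, 3.01, 3.01, 3.14, 3.14, 3.14].

INTERFACE

Orientations are given as a rotation vector (axis times angle).
In Python, from cell import readout, cams, job gives the robot as it stands.
- The arm moves only by the tool drive_tool, never from a script. Its argument "commands" is a list of rows, each a list of 3 entries, a list of its own where there are three numbers: the turn, a rotation vector about the tool's x, y, z in rad, then the shift along the tool's x, y, z in cm, then the gripper's target within -1 to 1 (fully open at 1, half-way at 0, shut at -1). A call has 1 to 20 rows; each row is the pose to reach, as a shift and turn from the pose commanded when the call began, along the tool's axes at that moment; what a row does not reach only later rows make up. A row lasts 1/12 s, in which the tool goes at most 41.7 mm and 7.16 degrees, less where a joint would pass 70% of its speed; a pose out of reach is approached as far as the arm can. A call with a gripper value outside its range is refused whole. The fingers move at their own pace and stop on an object; "newtons" is the grip in N (left out, the last holds). Time passes only in rows, so rows that repeat a pose let the fingers close. It gives the time, the measured TCP pose, the force, the opening and the grip force at its end, in the units of the state.
- readout.observe(): the state, without advancing time (a new reading comes with each control period).
- cams.get_image(name): name is "scene" or "top"; returns the picture (384x512x3 uint8, blue, green, red); there is no depth.
- cams.camera_info(name): a dict with "camera_matrix" (3x3 intrinsics, pixels), "R" (3x3) and "t" (3): a world point X has camera coordinates R X + t. Camera axes: x right, y down, z forward; pixel columns grow to the right and rows downward; lengths in m; the calibration is good to about 2 mm. A picture is of the moment at which its call begins. camera_info takes no time and is no camera call.
- job.sign_off(): hands the job in; it is judged then, once.
The state is a dict: "clock": time; "joints": joint angles; "dq": joint speeds; "joint_efforts": joint torques, N m; "position": TCP position; "ee_rot": TCP orientation; "force": force on the tool from outside, world axes, zero at the start; "ft_torque": the same for the moment, N m; "width": opening from 0.0 (shut) to 1.0 (fully open); "gripper_force": force on a finger pad.
Only numpy, scipy, OpenCV 4.12 (cv2) and the standard library are available. Lean on these libraries where they do the work, as an engineer would, in place of code of your own. Each camera call takes 0.05 s, during which the arm holds its last target. There are 200 camera calls.

## Working session

There is one attempt and no reset: what is moved stays moved. The work goes in short steps, Python scripts to look and compute and a tool call to move; the robot and the scene stay as the last step left them, time stands still between calls to the robot, and variables do not carry over. Pictures are saved under pics/ and viewed, at most 10 in all, crops included, and the job is handed in when it is done.

Besides the shell and the picture viewer there is one more tool, called after "Request:" as name(argument=value, ...), one argument or row to a line, values as JSON. drive_tool: Moves the arm, as the interface text tells. Its arguments: {"type":"object","properties":{"commands":{"type":"array"},"newtons":{"type":"number"}},"required":["commands"]}

```bash
mkdir -p pics; python3 - <<'E'
from cell import readout,cams
import cv2
for n in("scene","top"):
    cv2.imwrite(f"pics/{n}0.png",cams.get_image(n)); print(cams.camera_info(n))
s=readout.observe();print({k:s[k] for k in("clock","position","ee_rot","force","width")})
E
```

```text
{'camera_matrix': array([[429.30878761,   0.        , 251.88511921],
       [  0.        , 429.30878761, 190.92675507],
       [  0.        ,   0.        ,   1.        ]]), 'R': array([[-0.03023688,  0.99950084, -0.00915407],
       [ 0.87199998,  0.021901  , -0.48901573],
       [-0.48857115, -0.02276866, -0.87222693]]), 't': array([ 0.0198444 , -0.45848774,  1.88809752])}
{'camera_matrix': array([[408.96404598,   0.        , 256.57685091],
       [  0.        , 408.96404598, 191.84103888],
       [  0.        ,   0.        ,   1.        ]]), 'R': array([[-0.02635924, -0.99964998,  0.00226045],
       [-0.98293643,  0.0255066 , -0.18216856],
       [ 0.18204714, -0.0070237 , -0.98326472]]), 't': array([0.01546811, 0.5520457 , 1.62319338])}
{'clock': 0.1, 'position': array([ 0.26873347, -0.56379304,  0.22604493]), 'ee_rot': array([-3.06295295e+00, -6.92650719e-01,  6.05614079e-04]), 'force': array([ 0.19231412,  0.47855996, -1.13654316]), 'width': 1.000060817304478}
```

View pics/top0.png

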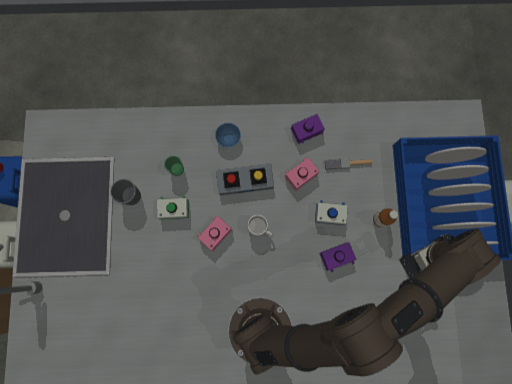

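View pics/scene0.png

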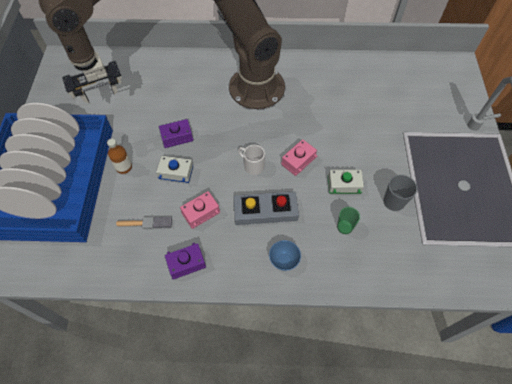

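Top view: the blue key on a white box is at (332,213), green on white at (172,208), yellow start at (258,176) and red drain at (232,180). Possible mix-ups are the purple boxes at (308,127) and (339,256), the pink boxes at (303,173) and (214,233), the blue bowl at (228,135) and the green tumbler at (174,166). I choose the white-bodied dosers and check them in one close crop.

```bash
python3 - <<'E'
import cv2,numpy as np
from cell import cams
t=cv2.imread("pics/top0.png");s=cv2.imread("pics/scene0.png")
c=[(t,332,213),(t,172,208),(t,250,177),(s,174,167),(s,347,179),(s,266,204)]
f=lambda im,u,v:cv2.resize(im[v-20:v+20,u-20:u+20],(260,260),interpolation=cv2.INTER_CUBIC)
T=[f(*a) for a in c]
cv2.imwrite("pics/crop.png",np.vstack([np.hstack(T[:3]),np.hstack(T[3:])]))
I={n:cams.camera_info(n) for n in("top","scene")}
def ray(n,p,z):
    i=I[n];d=i["R"].T@np.linalg.solve(i["camera_matrix"],[*p,1]);C=-i["R"].T@i["t"];return (C+d*(z-C[2])/d[2])[:2].round(4)
# key centroid by colour
hsv={n:cv2.cvtColor(im,cv2.COLOR_BGR2HSV) for n,im in(("top",t),("scene",s))}
R={"blue":(105,130,.072),"green":(50,80,.072),"yellow":(15,35,.077),"red":(0,6,.077)}
P={"blue":((332,213),(174,167)),"green":((172,208),(347,179)),"yellow":((258,176),(250,204)),"red":((232,180),(282,202))}
for k,(lo,hi,z) in R.items():
  for n,(u,v) in zip(("top","scene"),P[k]):
    w=hsv[n][v-8:v+9,u-8:u+9];m=cv2.inRange(w,(lo,150,50),(hi,255,255))
    y,x=np.nonzero(m);p=(x.mean()+u-8,y.mean()+v-8);print(k,n,len(x),np.round(p,1),ray(n,p,z))
E
```

```text
blue top 54 [332.4 212.4] [ 0.4568 -0.3001]
blue scene 63 [173.1 164.3] [ 0.4594 -0.3006]
green top 47 [170.9 207.4] [0.4938 0.3462]
green scene 59 [346.6 176.9] [0.4985 0.3432]
yellow top 68 [257.9 175. ] [ 0.6169 -0.0062]
yellow scene 97 [250.  202.7] [ 0.6169 -0.0073]
red top 68 [230.9 178. ] [0.607  0.1036]
red scene 81 [280.9 200.6] [0.6056 0.1021]
```

View pics/crop.png

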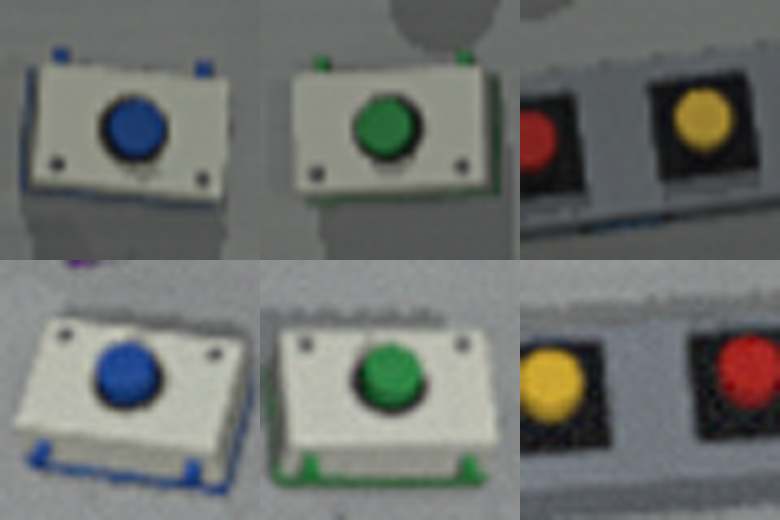

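Both boxes are white with the matching blue or green foot, and yellow and red are distinct. Key centres: blue (0.458,-0.300), green (0.496,0.345), yellow (0.617,-0.007). I shut the fingers, go above blue while staying high, then lower part of the way.

Request:
drive_tool(
  commands=[
    [[0,0,0],[28.4,-15.7,0],-1],
    [[0,0,0],[28.4,-15.7,0],-1],
    [[0,0,0],[28.4,-15.7,0],-1],
    [[0,0,0],[28.4,-15.7,0],-1],
    [[0,0,0],[28.4,-15.7,0],-1],
    [[0,0,0],[28.4,-15.7,0],-1],
    [[0,0,0],[28.4,-15.7,0],-1],
    [[0,0,0],[28.4,-15.7,0],-1],
    [[0,0,0],[28.4,-15.7,0],-1],
    [[0,0,0],[28.4,-15.7,0],-1],
    [[0,0,0],[28.4,-15.7,4],-1],
    [[0,0,0],[28.4,-15.7,8],-1],
    [[0,0,0],[28.4,-15.7,11],-1],
    [[0,0,0],[28.4,-15.7,12],-1],
    [[0,0,0],[28.4,-15.7,12],-1],
    [[0,0,0],[28.4,-15.7,12],-1],
  ],
  newtons=20,
)

```text
clock: 1.43
position: [0.4576, -0.3013, 0.1074]
ee_rot: [3.064, 0.691, -0.0]
force: [0.8, -0.4, 0.8]
width: 0.005
gripper_force: 0.0
```

```bash
cat > h.py <<'E'
from cell import readout,cams
import cv2,numpy as np
from scipy.spatial.transform import Rotation as Ro
def st():
    s=readout.observe();R=Ro.from_rotvec(s["ee_rot"]).as_matrix()
    print(s["clock"],s["position"].round(4),s["force"].round(1),s["width"],s["joints"].round(2),"\n",R.round(3))
    return s,R
def go(*t):
    s,R=st();print("cm",(100*R.T@(np.array(t)-s["position"])).round(2))
E
python3 - <<'E'
from h import *
go(.458,-.300,.068)
t=cams.get_image("top");s=cams.get_image("scene")
f=lambda im,u,v:cv2.resize(im[v-40:v+40,u-40:u+40],(400,400),interpolation=cv2.INTER_CUBIC)
cv2.imwrite("pics/b1.png",np.hstack([f(t,332,213),f(s,174,167)]))
E
```

```text
1.4333 [ 0.4576 -0.3013  0.1074] [ 0.8 -0.4  0.8] 0.005471690695358117 [ 0.55  0.45 -0.09  1.89  0.06  0.8  -0.7 ] 
 [[ 0.903  0.429 -0.   ]
 [ 0.429 -0.903 -0.   ]
 [-0.     0.    -1.   ]]
cm [ 0.09 -0.1   3.94]
```

View pics/b1.png

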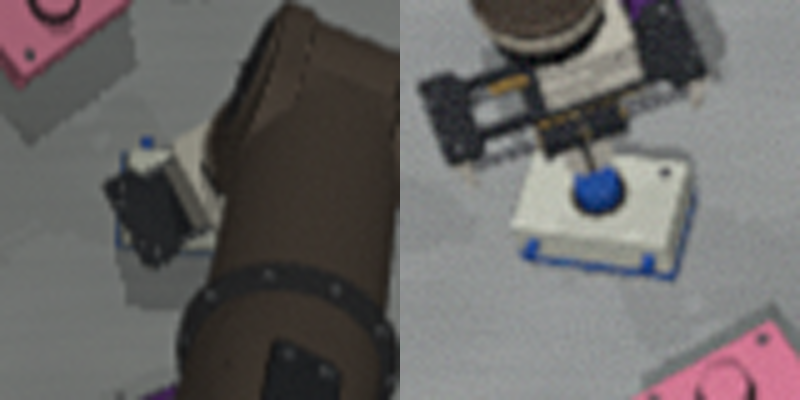

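The scene crop shows the shut fingertips just above the blue key (600,190 in the crop), centred on it. Now I press gently.

Request:
drive_tool(
  commands=[
    [[0,0,0],[0.1,-0.1,1.2],-1],
    [[0,0,0],[0.1,-0.1,2.2],-1],
    [[0,0,0],[0.1,-0.1,2.6],-1],
    [[0,0,0],[0.1,-0.1,2.8],-1],
    [[0,0,0],[0.1,-0.1,3.0],-1],
    [[0,0,0],[0.1,-0.1,3.15],-1],
    [[0,0,0],[0.1,-0.1,3.3],-1],
    [[0,0,0],[0.1,-0.1,3.45],-1],
    [[0,0,0],[0.1,-0.1,3.6],-1],
    [[0,0,0],[0.1,-0.1,3.7],-1],
    [[0,0,0],[0.1,-0.1,3.8],-1],
    [[0,0,0],[0.1,-0.1,3.9],-1],
    [[0,0,0],[0.1,-0.1,3.9],-1],
    [[0,0,0],[0.1,-0.1,3.9],-1],
  ],
)

```text
clock: 2.7
position: [0.4582, -0.2991, 0.0678]
ee_rot: [3.064, 0.693, 0.0]
force: [-1.3, 0.4, 4.5]
width: 0.004
gripper_force: 1.8
```

Request:
drive_tool(
  commands=[
    [[0,0,0],[0,0,-0.5],-1],
    [[0,0,0],[0,0,-2],-1],
    [[0,0,0],[0,0,-5],-1],
    [[0,0,0],[0,0,-9],-1],
    [[0,0,0],[0,0,-13],-1],
    [[0,0,0],[0,0,-15],-1],
    [[0,0,0],[0,0,-15],-1],
  ],
)

```text
clock: 3.28
position: [0.461, -0.3003, 0.2234]
ee_rot: [3.058, 0.691, 0.011]
force: [0.9, -0.4, -0.7]
width: 0.004
gripper_force: 0.0
```

```bash
python3 - <<'E'
from h import *
go(.496,.345,.218)
t=cams.get_image("top");s=cams.get_image("scene")
f=lambda im,u,v:cv2.resize(im[v-25:v+25,u-25:u+25],(400,400),interpolation=cv2.INTER_CUBIC)
cv2.imwrite("pics/b2.png",np.hstack([f(t,332,213),f(s,174,167)]))
E
```

```text
3.2833 [ 0.461  -0.3003  0.2234] [ 0.9 -0.4 -0.7] 0.0039511447051780064 [ 0.55  0.32 -0.1   1.76  0.03  1.05 -0.68] 
 [[ 0.903  0.43   0.008]
 [ 0.43  -0.903 -0.004]
 [ 0.006  0.008 -1.   ]]
cm [ 30.92 -56.75   0.28]
```

View pics/b2.png

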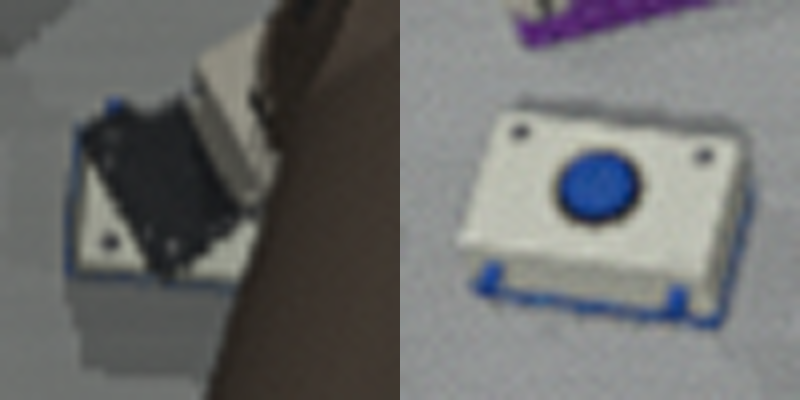

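The blue key is clearly lower in the scene crop at (598,187) and the doser hasn't moved. On to green.

Request:
drive_tool(
  commands=[
    [[0,0,0],[31,-56.7,0],-1],
    [[0,0,0],[31,-56.7,0],-1],
    [[0,0,0],[31,-56.7,0],-1],
    [[0,0,0],[31,-56.7,0],-1],
    [[0,0,0],[31,-56.7,0],-1],
    [[0,0,0],[31,-56.7,0],-1],
    [[0,0,0],[31,-56.7,0],-1],
    [[0,0,0],[31,-56.7,0],-1],
    [[0,0,0],[31,-56.7,0],-1],
    [[0,0,0],[31,-56.7,0],-1],
    [[0,0,0],[31,-56.7,0],-1],
    [[0,0,0],[31,-56.7,0],-1],
    [[0,0,0],[31,-56.7,0],-1],
    [[0,0,0],[31,-56.7,0],-1],
    [[0,0,0],[31,-56.7,0],-1],
    [[0,0,0],[31,-56.7,0],-1],
    [[0,0,0],[31,-56.7,0],-1],
    [[0,0,0],[31,-56.7,0],-1],
    [[0,0,0],[31,-56.7,0],-1],
    [[0,0,0],[31,-56.7,0],-1],
  ],
)

```text
clock: 5.05
position: [0.4944, 0.3443, 0.2169]
ee_rot: [3.063, 0.69, -0.002]
force: [-0.5, -1.7, 0.3]
width: 0.003
gripper_force: 0.0
```

```bash
python3 - <<'E'
from h import *
go(.496,.345,.108)
E
```

```text
5.05 [0.4944 0.3443 0.2169] [-0.5 -1.7  0.3] 0.003292184346899762 [-0.43  0.44 -0.38  1.62  0.18  1.12 -1.98] 
 [[ 0.904  0.428 -0.001]
 [ 0.428 -0.904 -0.002]
 [-0.001  0.001 -1.   ]]
cm [ 1.900e-01 -1.000e-02  1.089e+01]
```

Request:
drive_tool(
  commands=[
    [[0,0,0],[0.2,0,4],-1],
    [[0,0,0],[0.2,0,8],-1],
    [[0,0,0],[0.2,0,10.5],-1],
    [[0,0,0],[0.2,0,10.9],-1],
    [[0,0,0],[0.2,0,10.9],-1],
    [[0,0,0],[0.2,0,10.9],-1],
  ],
)

```text
clock: 5.55
position: [0.4969, 0.347, 0.1102]
ee_rot: [-3.064, -0.691, -0.002]
force: [0.3, 0.2, 0.4]
width: 0.008
gripper_force: 0.0
```

```bash
python3 - <<'E'
from h import *
go(.496,.345,.068)
t=cams.get_image("top");s=cams.get_image("scene")
f=lambda im,u,v:cv2.resize(im[v-35:v+35,u-35:u+35],(400,400),interpolation=cv2.INTER_CUBIC)
cv2.imwrite("pics/g1.png",np.hstack([f(t,172,208),f(s,347,179)]))
E
```

```text
5.55 [0.4969 0.347  0.1102] [0.3 0.2 0.4] 0.008452907102216575 [-0.45  0.55 -0.35  1.73  0.23  0.9  -2.03] 
 [[ 0.903  0.429  0.001]
 [ 0.429 -0.903  0.001]
 [ 0.002 -0.    -1.   ]]
cm [-0.17  0.14  4.22]
```

View pics/g1.png

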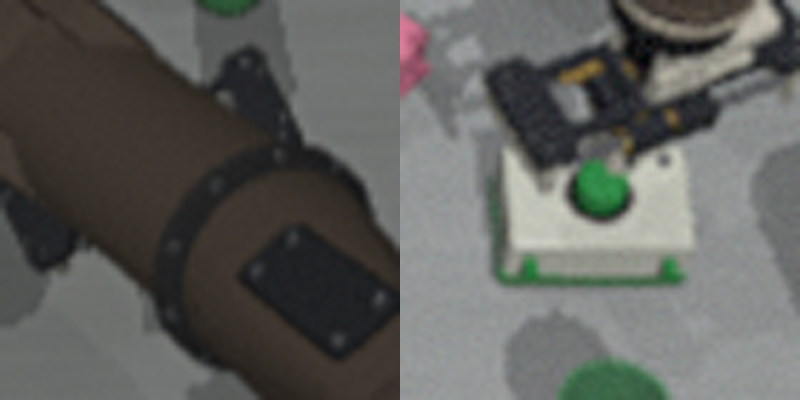

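The fingertips are right above the green key (602,190 in the crop). I press.

Request:
drive_tool(
  commands=[
    [[0,0,0],[-0.1,0,1.2],-1],
    [[0,0,0],[-0.1,0,2.3],-1],
    [[0,0,0],[-0.1,0,2.7],-1],
    [[0,0,0],[-0.1,0,2.9],-1],
    [[0,0,0],[-0.1,0,3.1],-1],
    [[0,0,0],[-0.1,0,3.25],-1],
    [[0,0,0],[-0.1,0,3.4],-1],
    [[0,0,0],[-0.1,0,3.55],-1],
    [[0,0,0],[-0.1,0,3.7],-1],
    [[0,0,0],[-0.1,0,3.8],-1],
    [[0,0,0],[-0.1,0,3.9],-1],
    [[0,0,0],[-0.1,0,4.0],-1],
    [[0,0,0],[-0.1,0,4.0],-1],
    [[0,0,0],[-0.1,0,4.0],-1],
  ],
)

```text
clock: 6.82
position: [0.4953, 0.3469, 0.0688]
ee_rot: [-3.064, -0.693, -0.001]
force: [0.1, -1.1, 1.2]
width: 0.004
gripper_force: 0.5
```

Request:
drive_tool(
  commands=[
    [[0,0,0],[0,0,-0.5],-1],
    [[0,0,0],[0,0,-2],-1],
    [[0,0,0],[0,0,-5],-1],
    [[0,0,0],[0,0,-9],-1],
    [[0,0,0],[0,0,-13],-1],
    [[0,0,0],[0,0,-15],-1],
    [[0,0,0],[0,0,-15],-1],
  ],
)

```text
clock: 7.4
position: [0.4973, 0.3491, 0.2249]
ee_rot: [-3.06, -0.692, -0.014]
force: [1.0, 0.6, 0.5]
width: 0.005
gripper_force: 0.0
```

```bash
python3 - <<'E'
from h import *
go(.617,-.007,.218)
s=cams.get_image("scene");s0=cv2.imread("pics/scene0.png")
f=lambda im,u,v:cv2.resize(im[v-20:v+20,u-20:u+20],(400,400),interpolation=cv2.INTER_CUBIC)
cv2.imwrite("pics/g2.png",np.hstack([f(s0,347,179),f(s,347,179)]))
E
```

```text
7.4 [0.4973 0.3491 0.2249] [1.  0.6 0.5] 0.004718320604648882 [-0.43  0.43 -0.38  1.6   0.18  1.13 -1.98] 
 [[ 0.903  0.43   0.008]
 [ 0.43  -0.903  0.006]
 [ 0.01  -0.002 -1.   ]]
cm [-4.52 37.3   0.55]
```

View pics/g2.png

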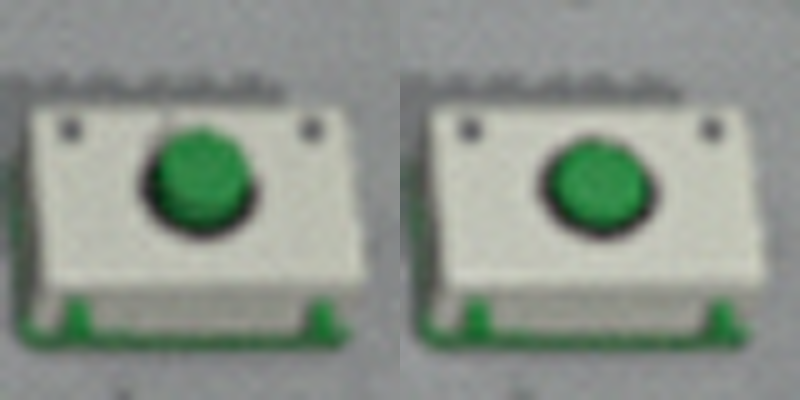

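The green key is down at (600,185) and its doser hasn't moved. On to the yellow key.

Request:
drive_tool(
  commands=[
    [[0,0,0],[-4.5,37.3,0],-1],
    [[0,0,0],[-4.5,37.3,0],-1],
    [[0,0,0],[-4.5,37.3,0],-1],
    [[0,0,0],[-4.5,37.3,0],-1],
    [[0,0,0],[-4.5,37.3,0],-1],
    [[0,0,0],[-4.5,37.3,0],-1],
    [[0,0,0],[-4.5,37.3,0],-1],
    [[0,0,0],[-4.5,37.3,0],-1],
    [[0,0,0],[-4.5,37.3,0],-1],
    [[0,0,0],[-4.5,37.3,0],-1],
    [[0,0,0],[-4.5,37.3,0],-1],
    [[0,0,0],[-4.5,37.3,0],-1],
    [[0,0,0],[-4.5,37.3,0],-1],
    [[0,0,0],[-4.5,37.3,4],-1],
    [[0,0,0],[-4.5,37.3,8],-1],
    [[0,0,0],[-4.5,37.3,10.5],-1],
    [[0,0,0],[-4.5,37.3,10.5],-1],
    [[0,0,0],[-4.5,37.3,10.5],-1],
  ],
)

```text
clock: 8.95
position: [0.6139, -0.0078, 0.1131]
ee_rot: [-3.062, -0.696, 0.004]
force: [-0.0, -0.0, 1.7]
width: 0.004
gripper_force: 0.0
```

```bash
python3 - <<'E'
from h import *
go(.617,-.007,.073)
s=cams.get_image("scene")
f=lambda im,u,v:cv2.resize(im[v-35:v+35,u-35:u+35],(500,500),interpolation=cv2.INTER_CUBIC)
cv2.imwrite("pics/y1.png",f(s,260,200))
E
```

```text
8.95 [ 0.6139 -0.0078  0.1131] [-0.  -0.   1.7] 0.0035415273655527682 [ 0.11  0.55 -0.27  1.71  0.18  0.91 -1.35] 
 [[ 0.902  0.432 -0.003]
 [ 0.432 -0.902  0.   ]
 [-0.002 -0.002 -1.   ]]
cm [0.32 0.07 4.01]
```

View pics/y1.png

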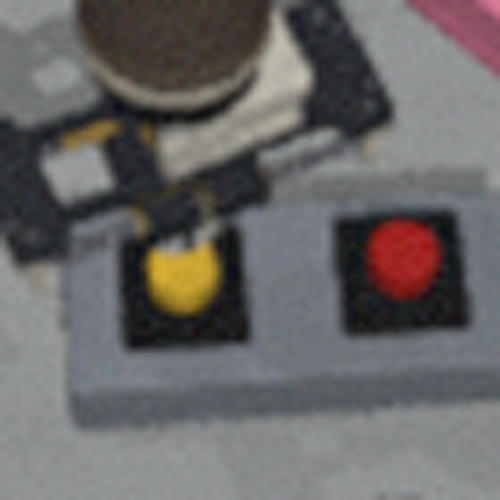

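The fingertips are above yellow (183,270 in the crop) and well away from red (403,258). I press.

Request:
drive_tool(
  commands=[
    [[0,0,0],[0.3,0,1.2],-1],
    [[0,0,0],[0.3,0,2.2],-1],
    [[0,0,0],[0.3,0,2.6],-1],
    [[0,0,0],[0.3,0,2.8],-1],
    [[0,0,0],[0.3,0,3.0],-1],
    [[0,0,0],[0.3,0,3.15],-1],
    [[0,0,0],[0.3,0,3.3],-1],
    [[0,0,0],[0.3,0,3.45],-1],
    [[0,0,0],[0.3,0,3.6],-1],
    [[0,0,0],[0.3,0,3.7],-1],
    [[0,0,0],[0.3,0,3.8],-1],
    [[0,0,0],[0.3,0,3.95],-1],
    [[0,0,0],[0.3,0,3.95],-1],
    [[0,0,0],[0.3,0,3.95],-1],
  ],
)

```text
clock: 10.17
position: [0.6177, -0.0081, 0.0742]
ee_rot: [3.064, 0.693, 0.0]
force: [-1.2, -0.9, 2.4]
width: 0.006
gripper_force: 1.4
```

Request:
drive_tool(
  commands=[
    [[0,0,0],[0,0,-0.5],-1],
    [[0,0,0],[0,0,-2],-1],
    [[0,0,0],[0,0,-5],-1],
    [[0,0,0],[0,0,-9],-1],
    [[0,0,0],[0,0,-13],-1],
    [[0,0,0],[0,0,-15],-1],
    [[0,0,0],[0,0,-15],-1],
    [[0,0,0],[0,0,-15],-1],
  ],
)

```text
clock: 10.83
position: [0.6184, -0.008, 0.2258]
ee_rot: [3.064, 0.693, 0.005]
force: [-0.4, 1.1, -0.4]
width: 0.004
gripper_force: 0.0
```

```bash
python3 - <<'E'
from h import *
st()
s=cams.get_image("scene")
f=lambda u,v:cv2.resize(s[v-20:v+20,u-20:u+20],(260,260),interpolation=cv2.INTER_CUBIC)
cv2.imwrite("pics/end.png",np.vstack([np.hstack([f(174,167),f(347,179),f(266,204)]),cv2.resize(s[80:280,80:400],(780,300))]))
E
```

```text
10.8333 [ 0.6184 -0.008   0.2258] [-0.4  1.1 -0.4] 0.004178285420687776 [ 0.12  0.44 -0.29  1.57  0.13  1.14 -1.32] 
 [[ 0.903  0.43   0.003]
 [ 0.43  -0.903  0.   ]
 [ 0.003  0.001 -1.   ]]
```

View pics/end.png

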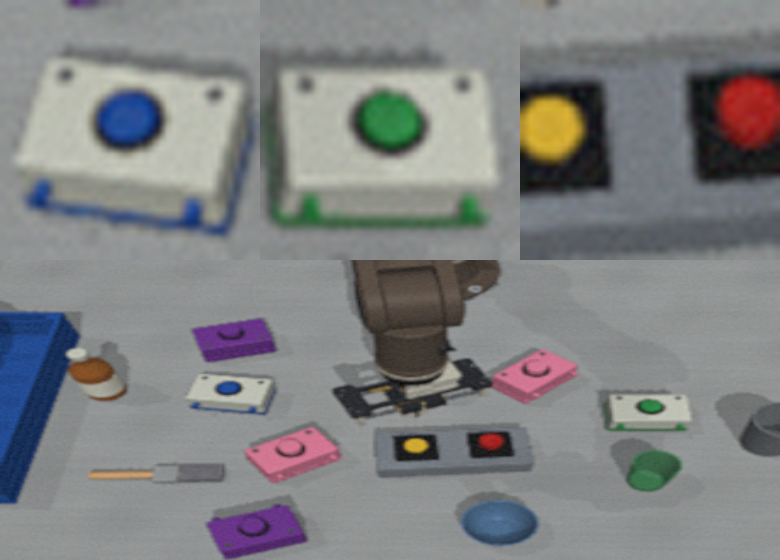

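Blue, green and yellow are all down, red is still up, nothing else has moved, and the arm is clear.

```bash
python3 -c "
from cell import job
print(job.sign_off())"
```

```text
the job is handed in; nothing more can be done
None
```

I pressed the blue, green and yellow keys in that order; all three stayed down in the last picture, with the red drain key up and nothing visibly moved, and I handed the job in at about 11 s.

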